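Compare two medallions under a hand magnifier

TASK

Pick the orange-handled magnifier straight up off its wooden rest and, keeping it level all the way, hold it still with its lens centred about 6 cm above the brass medallion for two seconds; then carry it across and hold it the same way, level and still about 6 cm above the silver medallion. Finish there, still holding the magnifier in the air for the jeweller to look through; do not touch either vise or medallion, and leave the other things on the bench alone.

Things in the scene. Friction and masses are not known exactly. Their poses are not given: they have to be found in the camera images.
- mag_grip (a point): Balance point of the magnifier, midway through its orange handle: the place to grip. The handle is 24 mm wide (y), 20 mm high (z), from x = -85 to +32 mm; there the round black-rimmed lens begins. x points to the lens, z up when level. At the start it lies level, 62 mm above the bench, free on both sides from x = -60 to +25 mm, with 40 mm of air below.
- lens (a point): Centre of the magnifier's round clear lens, 68 mm from mag_grip along the magnifier's x, at the same height when level; same axes. The rim is 76 mm across outside and 12 mm thick.
- magnifier: The whole magnifier, 0.13 to 0.21 kg; origin and axes are those of mag_grip.
- rest: Dark wooden rest, fixed; origin on the bench right below mag_grip, same x. Base plate x = -89 to +117 mm, 70 mm wide, 12 mm high. A post under the far rim of the lens (x = 88 to 106 mm) with a stop behind it, 62 mm high; a yoke under the handle end (x = -82 to -66 mm), 44 mm wide, with cheeks beside the handle up to 64 mm high. The magnifier lifts straight up; no latch.
- brass_medal (a point): Centre of the upper face of the brass (gold-coloured) medallion, 40 mm across, lying level, 66 mm above the bench, in the green jaws of a dark steel ball vise; z up.
- silver_medal (a point): Centre of the upper face of the silver-coloured medallion, 40 mm across, lying level, 66 mm above the bench, in the green jaws of a second, identical vise; z up.
- vise_brass: Round engraver's vise holding the brass medallion, fixed to the bench: 80 mm across at the foot, 66 mm high with the medallion; origin under its centre on the bench. A steel screw sticks out 34 mm from its axis along -y at 55 mm height.
- vise_silver: The same kind of vise, holding the silver medallion; same sizes.
- dapping_mid (a point): Bystander: centre of a loose copper dapping block with round hollows, 75 x 45 x 35 mm.
- bottle_mid (a point): Bystander: centre of a loose amber bottle with white cap, 40 mm across, 85 mm high.
- graver_grip (a point): Bystander: handle of a loose green-handled graver, 140 mm long, lying on the bench.

How it is judged:
On the way, in this order (a step that is already met when the one before it is completed fails the run):
1. the magnifier is lifted level, clear of its rest (height (world z) of mag_grip above 0.085 m and contact force between magnifier and rest below 0.05 N and angle between lens's own z axis and vertical below 0.2 rad and contact force between the fingers and magnifier above 1 N), for 0.1 s.
2. the lens is held level and still over the brass medallion (horizontal distance between lens and brass_medal below 0.015 m and z of lens in the frame of brass_medal between 0.035 and 0.085 m and angle between lens's own z axis and vertical below 0.12 rad and linear speed of magnifier below 0.02 m/s and angular speed of magnifier below 0.2 rad/s and contact force between the fingers and magnifier above 1 N and contact force between magnifier and rest below 0.05 N and contact force between magnifier and vise_brass below 0.05 N and contact force between magnifier and vise_silver below 0.05 N), for 1.5 s.
At the end, for the whole second after the job is handed in: The gripper alone holds the magnifier in the air: lens centre within 15 mm sideways of the silver medallion's centre and 35 to 85 mm above its face, within 0.12 rad of level, slower than 0.02 m/s and 0.2 rad/s; before that, 1.5 s so over the brass medallion (horizontal distance between lens and silver_medal below 0.015 m and z of lens in the frame of silver_medal between 0.035 and 0.085 m and angle between lens's own z axis and vertical below 0.12 rad and linear speed of magnifier below 0.02 m/s and angular speed of magnifier below 0.2 rad/s and contact force between the fingers and magnifier above 1 N and contact force between magnifier and rest below 0.05 N and contact force between magnifier and vise_brass below 0.05 N and contact force between magnifier and vise_silver below 0.05 N); the arm keeps its last pose, push and grip.
It fails at once if the magnifier is tipped more than 0.35 rad from level (angle between lens's own z axis and vertical above 0.35 rad).
It fails at once if a vise or medallion is touched (over 1 N) (contact force between any of vise_brass, vise_silver and anything else above 1 N).
It fails at once if the dapping block, bottle or graver is moved more than 15 mm (distance of any of dapping_mid, bottle_mid, graver_grip from where it was at the start of the episode above 0.015 m).
It also fails if it takes over 64 s, if anything falls off the work surface, if the arm or the gripper's body presses on something with over 40 N, if the wrist force passes 120 N, or if a joint passes its speed limit or range.

ROBOT

A 6-joint arm with a two-finger parallel gripper is mounted at the origin on the work surface. World frame = base frame: x ahead of the robot, y to its left, z up, the work surface at z = 0. Lengths are in m, angles in rad, forces in N, time in s.
With the tool pointing down it reaches from about 0.35 to 0.975 m from the base axis. Payload 4.9 kg.
Tool frame: the origin (TCP) lies midway between the tips of the shut fingers; the grasp point (between the pads) lies 19 mm behind it; z points along the fingers, y is the line along which they close (so a half turn about z gives the same grasp; the last joint's range is limited). The gripper opens to 85 mm and grips with 20 to 120 N. Pads are 22 mm wide; open, the fingers measure 114 mm over their backs; the gripper's body (76 mm by 85 mm) begins 54 mm behind the grasp point. The pads swing forward as they close: fully open they stand 13 mm farther back than shut.
Start: joints at [1.014, 0.053, 1.613, -0, 1.476, -0.119], TCP at [0.265, 0.566, 0.231] pointing down, gripper open.
Joint ranges: [-3.01, 3.01], [-1.01, 2.22], [0.06, 2.58], [-1.02, 4.17], [0.09, 2.62], [-3.14, 3.14]. Speed limits (rad/s): [2.57, 2.57, 3.14, 3.14, 3.14, 3.14].

INTERFACE

Orientations are given as a unit quaternion [w, x, y, z].
In Python, from plant import state, grab_frame, camera_info, job_done, spot_in, masks_of, pinpoint gives the robot as it stands.
- The arm moves only by the shell command python3 -m handwheel 'ROWS' [OPENING]. ROWS is JSON, a list that holds one entry, the list of rows, each a list of 6 numbers: the shift along the world's x, y, z in m, then the turn, a rotation vector about the world's x, y, z in degrees. In form: [[[tx, ty, tz, ax, ay, az], ...]]. A call has 1 to 20 rows; each row shifts and turns the commanded pose from where the row before left it; what a row does not reach is not made up. A row lasts 1/12 s, in which the tool goes at most 41.7 mm and 7.16 degrees, less where a joint would pass 70% of its speed; a pose out of reach is approached as far as the arm can. A call is refused whole if a number of a shift passes 0.0417 or a number of a turn 7.16, either way. A call with a gripper value outside its range is refused whole. OPENING is the opening, from 0 (shut) to 1 (fully open), set as the call begins (- or left out, the last holds). The fingers move at their own pace and stop on an object; the grip force is fixed at half the most. Time passes only in rows, so rows that do not move let the fingers close. It gives the time, the measured TCP pose, the force, the opening and the grip force at its end, in the units of the state.
- state(): the state, without advancing time (a new reading comes with each control period).
- grab_frame(name): name is "side" or "top" or "wrist"; returns (picture, depth): 420x560x3 uint8, blue, green, red; 420x560 float32, m along the optical axis (not along the pixel's ray), 0 where there is no reading.
- camera_info(name): a dict with "fx", "fy", "cx", "cy" (pixels), "T" (4x4, takes a point from camera to world coordinates). Camera axes: x right, y up, looking along -z (the intrinsics and any distortion apply to the point x, -y, -z); pixel columns grow to the right and rows downward; lengths in m; the calibration is good to about 2 mm. A picture is of the moment at which its call begins: read the wrist's pose just before it. camera_info takes no time and is no camera call; for the wrist camera it gives the pose at the moment of the call.
- job_done(): hands the job in; it is judged then, once.
Trained networks look in the newest picture that a camera, given by its name, has taken for a name from the list of things; names that differ only in an ending like _2 or _b are one class to them, and where a whole thing is asked for, a point or a joint stands for the part that bears it (a point fixed in the world has none). Each returns a list of dicts, best first, with "conf" (0 to 1); they miss things now and then, are a little off and sometimes report something else, mostly with a low value. They report only what shows in the picture. A call takes as long as a camera call.
- spot_in(camera, thing): "box" ([left, top, width, height] in pixels, round what is visible of it).
- masks_of(camera, thing): "region" (420x560 bool, what is visible of it) and "box" ([left, top, width, height] in pixels, round what is visible of it).
- pinpoint(camera, thing): "position" ([column, row] in pixels: a listed point, or the origin of a listed thing).
The state is a dict: "time": time; "joint_pos": joint angles; "joint_vel": joint speeds; "joint_efforts": joint torques, N m; "tool_pos": TCP position; "tool_rot": TCP orientation; "contact_force": force on the tool from outside, world axes, zero at the start; "ft_torque": the same for the moment, N m; "gripper_width": opening from 0.0 (shut) to 1.0 (fully open); "grasp_force": force on a finger pad.
Only numpy, scipy, OpenCV 4.12 (cv2) and the standard library are available. Lean on these libraries where they do the work, as an engineer would, in place of code of your own. Each camera call takes 0.05 s, during which the arm holds its last target. There are 200 camera calls.

## Working session

There is one attempt and no reset: what is moved stays moved. The work goes in short steps, Python scripts to look and compute and a shell command to move; the robot and the scene stay as the last step left them, time stands still between calls to the robot, and variables do not carry over. Pictures are saved under pics/ and viewed, at most 10 in all, crops included, and the job is handed in when it is done.

```bash
mkdir -p pics; cat > h.py <<'E'
import numpy as np,cv2
from plant import *
def ray(cam,px,z):
    c=camera_info(cam);T=np.array(c["T"])
    d=T[:3,:3]@np.array([(px[0]-c["cx"])/c["fx"],-(px[1]-c["cy"])/c["fy"],-1])
    o=T[:3,3];return o+d*(z-o[2])/d[2]
Z=dict(mag_grip=.062,lens=.062,brass_medal=.066,silver_medal=.066,dapping_mid=.0175,bottle_mid=.0425,graver_grip=.01)
def look(cam,names=Z,f=None):
    im,d=grab_frame(cam)
    if f: cv2.imwrite(f,im)
    for n in names:
        for r in pinpoint(cam,n)[:2]: 
            p=r["position"];print(cam,n,round(r["conf"],2),np.round(p),np.round(ray(cam,p,Z[n]),4), d[int(p[1])%420,int(p[0])%560])
E
python3 - <<'E'
from h import *
print(camera_info("top"))
look("top",f="pics/t.png");look("side",f="pics/s.png")
print(state())
E
```

```text
{'fx': 411.59209393184136, 'fy': 411.59209393184136, 'cx': 274.80489990260753, 'cy': 207.44000566679665, 'T': array([[ 0.0170106 ,  0.98159089, -0.19023658,  0.41136879],
       [-0.99956431,  0.02128505,  0.02044832,  0.01514346],
       [ 0.02412108,  0.18980586,  0.9815253 ,  0.97877874],
       [ 0.        ,  0.        ,  0.        ,  1.        ]])}
top mag_grip 0.94 [171. 265.] [0.456  0.2226 0.062 ] 0.8919982
top lens 0.79 [175. 230.] [0.5327 0.2184 0.062 ] 0.91453075
top lens 0.17 [235. 156.] [0.7091 0.0907 0.062 ] 0.9546899
top brass_medal 0.59 [352. 188.] [ 0.6384 -0.1791  0.066 ] 0.94547105
top silver_medal 0.96 [406. 254.] [ 0.489 -0.298  0.066] 0.9173062
top silver_medal 0.73 [176. 262.] [0.4612 0.2111 0.066 ] 0.9051158
top dapping_mid 0.75 [282. 225.] [ 0.5556 -0.0221  0.0175] 0.9651278
top bottle_mid 0.74 [234. 153.] [0.7223 0.0949 0.0425] 0.9381938
top graver_grip 0.64 [297. 288.] [ 0.4116 -0.0589  0.01  ] 0.9417798
side mag_grip 0.98 [224. 169.] [0.4736 0.2292 0.062 ] 1.3788338
side mag_grip 0.44 [222. 191.] [0.4602 0.1373 0.062 ] 1.4082355
side brass_medal 0.72 [328.
[... 357 characters left out ...]
400593e+00,  5.26867677e-02,  1.61287131e+00,  2.27486202e-05,
        1.47601678e+00, -1.18963161e-01]), 'joint_vel': array([ 7.58614275e-04,  1.57946431e-03, -2.09828381e-04, -2.92211970e-03,
        9.55374359e-04, -4.34996623e-05]), 'joint_efforts': array([-7.84439835e-04, -3.93652940e+01, -3.70434880e+01, -2.94430693e-04,
        5.38955010e-04,  1.73142541e-05]), 'tool_pos': array([0.26495043, 0.56605072, 0.23132895]), 'tool_rot': array([-7.73325382e-06,  2.17170349e-01,  9.76133720e-01,  1.21491259e-05]), 'contact_force': array([-0.18063987,  0.75834868,  1.05170997]), 'ft_torque': array([ 0.00504095, -0.02234575,  0.00684815]), 'grasp_force': 0.0, 'gripper_width': 1.0024636553029338}
```

View pics/t.png

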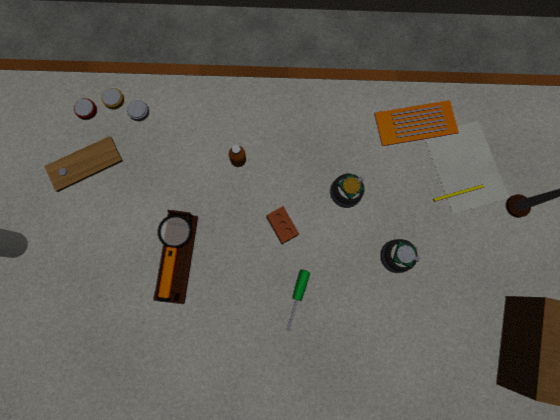

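View pics/s.png

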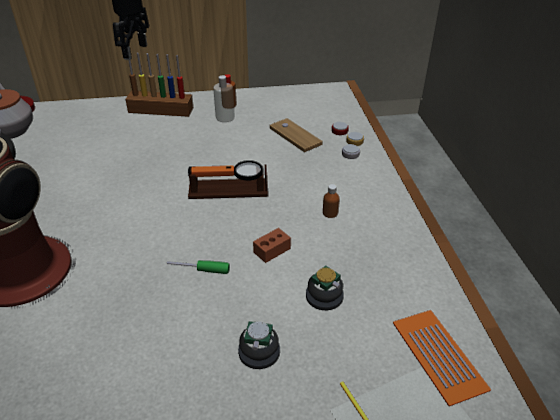

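```bash
python3 - <<'E'
from h import *
from scipy.spatial.transform import Rotation as R
q=state()["tool_rot"];print(R.from_quat(q,scalar_first=True).as_matrix().round(3))
print(np.round(camera_info("wrist")["T"],3))
im,d=grab_frame("top");hsv=cv2.cvtColor(im,cv2.COLOR_BGR2HSV)
for n in["brass_medal","silver_medal","magnifier"]:
    for r in masks_of("top",n)[:2]:
        m=r["region"];v,u=np.nonzero(m);print(n,r["conf"],r["box"],m.sum(),u.mean(),v.mean(),ray("top",(u.mean(),v.mean()),.066))
        if n=="magnifier":
            s=m.astype(np.uint8);print(cv2.minAreaRect(np.argwhere(s)[:,::-1].astype(np.float32)))
E
```

```text
[[-0.906  0.424 -0.   ]
 [ 0.424  0.906  0.   ]
 [ 0.     0.    -1.   ]]
[[ 0.425 -0.873 -0.24   0.203]
 [ 0.905  0.409  0.114  0.594]
 [-0.001 -0.266  0.964  0.375]
 [ 0.     0.     0.     1.   ]]
brass_medal 0.73 [158.1, 212.5, 31.4, 86.3] 1662 171.323706377858 248.90192539109506 [0.49032271 0.22251804 0.066     ]
brass_medal 0.64 [328.8, 177.4, 36.5, 27.9] 844 347.0248815165877 190.11255924170615 [ 0.63223654 -0.16842956  0.066     ]
silver_medal 0.97 [381.3, 239.3, 37.0, 34.5] 1029 397.8561710398445 256.1214771622935 [ 0.48391711 -0.27954223  0.066     ]
magnifier 0.73 [157.6, 214.1, 32.6, 87.2] 1610 171.3503105590062 249.27577639751553 [0.48950205 0.22240676 0.066     ]
((174.0, 258.0), (86.0, 34.0), 90.0)
```

The views agree: the magnifier lies at about px (171,255) in the top view, with its lens at (175,231) and yaw about -8°. Brass is at (352,187) and silver at (406,254). The second "silver" hit at (176,262) is actually the magnifier. I'll go above the grip and look from close by.

```bash
python3 -m handwheel '[[[0.0136,-0.0245,-0.002,0,0,1.2],[0.0136,-0.0245,-0.002,0,0,1.2],[0.0136,-0.0245,-0.002,0,0,1.2],[0.0136,-0.0245,-0.002,0,0,1.2],[0.0136,-0.0245,-0.002,0,0,1.2],[0.0136,-0.0245,-0.002,0,0,1.2],[0.0136,-0.0245,-0.002,0,0,1.2],[0.0136,-0.0245,-0.002,0,0,1.2],[0.0136,-0.0245,-0.002,0,0,1.2],[0.0136,-0.0245,-0.002,0,0,1.2],[0.0136,-0.0245,-0.002,0,0,1.2],[0.0136,-0.0245,-0.002,0,0,1.2],[0.0136,-0.0245,-0.002,0,0,1.2],[0.0136,-0.0245,-0.002,0,0,1.2],[0,0,0,0,0,0],[0,0,0,0,0,0],[0,0,0,0,0,0]]]' 1
cat >> h.py <<'E'
from scipy.spatial.transform import Rotation as R
def handle(cam,z,roi=None):
    im,d=grab_frame(cam);h=cv2.cvtColor(im,cv2.COLOR_BGR2HSV)
    m=cv2.inRange(h,(5,150,60),(22,255,255));n,l,st,_=cv2.connectedComponentsWithStats(m)
    i=1+np.argmax(st[1:,4]);v,u=np.nonzero(l==i)
    P=np.array([ray(cam,p,z) for p in zip(u,v)])[:,:2]
    c=P.mean(0);w,V=np.linalg.eigh(np.cov((P-c).T));a=V[:,1]*np.sign(V[0,1])
    s=(P-c)@a;t=(P-c)@[-a[1],a[0]]
    print(cam,st[i],"c",c,"yaw",np.degrees(np.arctan2(a[1],a[0])),"len",np.percentile(s,[1,99]),"wid",np.percentile(t,[2,98]))
    return im
E
python3 - <<'E'
from h import *
look("wrist",["mag_grip","lens"],"pics/w.png");handle("wrist",.072);handle("top",.072)
print(R.from_quat(state()["tool_rot"],scalar_first=True).as_matrix().round(3))
E
```

```text
time: 2.42
tool_pos: [0.4552, 0.2233, 0.2034]
tool_rot: [-0.0, 0.072, 0.997, 0.0]
contact_force: [0.1, 1.2, 0.6]
gripper_width: 0.996
grasp_force: 0.0
wrist mag_grip 0.96 [285. 211.] [0.4642 0.2242 0.062 ] 0.28373778
wrist lens 0.91 [288. 279.] [0.5295 0.2174 0.062 ] 0.30856398
wrist [ 265  121   34  127 2176] c [0.44324676 0.22661469] yaw -5.962968123538649 len [-0.05337946  0.05050696] wid [-0.01294215  0.01039763]Traceback (most recent call last):
  File "<stdin>", line 2, in <module>
  File "h.py", line 19, in handle
    P=np.array([ray(cam,p,z) for p in zip(u,v)])[:,:2]
                ~~~^^^^^^^^^
  File "h.py", line 4, in ray
    c=camera_info(cam);T=np.array(c["T"])
ValueError: time passes only in moves, steps and waits
```

View pics/w.png

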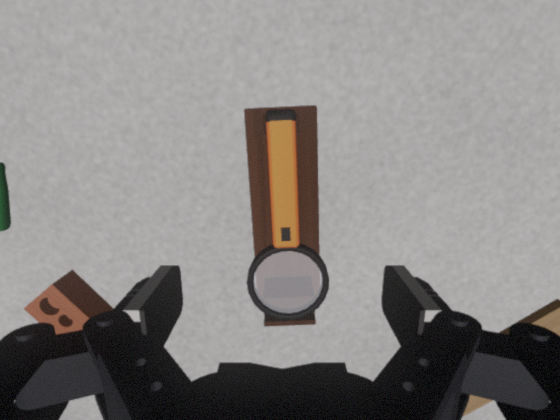

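The wrist view shows the magnifier on its rest, with the handle at px (283,185), the lens at (288,280) and yaw -6°. mag_grip is at about (0.463, 0.2243), and the lens position agrees. I'll descend and align.

```bash
python3 -m handwheel '[[[0.002,0.0003,-0.0135,0,0,0.6],[0.002,0.0003,-0.0135,0,0,0.6],[0.002,0.0003,-0.0135,0,0,0.6],[0.002,0.0002,-0.0135,0,0,0.5],[0,0,-0.0135,0,0,0],[0,0,-0.0135,0,0,0],[0,0,-0.0135,0,0,0],[0,0,-0.0135,0,0,0],[0,0,-0.0135,0,0,0],[0,0,-0.0135,0,0,0],[0,0,-0.0135,0,0,0],[0,0,-0.0135,0,0,0],[0,0,0,0,0,0],[0,0,0,0,0,0],[0,0,0,0,0,0]]]' 1
python3 -m handwheel '[[[0,0,0,0,0,0],[0,0,0,0,0,0],[0,0,0,0,0,0],[0,0,0,0,0,0],[0,0,0,0,0,0],[0,0,0,0,0,0],[0,0,0,0,0,0],[0,0,0,0,0,0],[0,0,0,0,0,0],[0,0,0,0,0,0],[0,0,0,0,0,0],[0,0,0,0,0,0]]]' 0
```

```text
time: 3.92
tool_pos: [0.4638, 0.2246, 0.0421]
tool_rot: [0.001, 0.052, 0.999, 0.0]
contact_force: [-0.0, 0.6, 0.3]
gripper_width: 1.003
grasp_force: 0.0
time: 4.92
tool_pos: [0.4638, 0.2243, 0.0418]
tool_rot: [0.0, 0.052, 0.999, 0.0]
contact_force: [-0.8, 0.2, 5.4]
gripper_width: 0.274
grasp_force: 59.6
```

Gripped: an opening of 0.274 is about 23 mm, matching the 24 mm handle. Lifting now.

```bash
python3 -m handwheel '[[[0,0,0.003,0,0,0],[0,0,0.006,0,0,0],[0,0,0.007,0,0,0],[0,0,0.007,0,0,0],[0,0,0.007,0,0,0],[0,0,0.007,0,0,0],[0,0,0.007,0,0,0],[0,0,0.007,0,0,0],[0,0,0.007,0,0,0],[0,0,0.007,0,0,0],[0,0,0.007,0,0,0],[0,0,0.005,0,0,0],[0,0,0.003,0,0,0],[0,0,0,0,0,0],[0,0,0,0,0,0],[0,0,0,0,0,0],[0,0,0,0,0,0]]]'
python3 - <<'E'
from h import *
Z["mag_grip"]=Z["lens"]=.142
look("wrist",["mag_grip","lens"],"pics/w2.png");look("top",["mag_grip","lens","brass_medal","silver_medal"])
im,_=grab_frame("side");cv2.imwrite("pics/s2.png",cv2.resize(im[100:240,120:320],None,fx=3,fy=3))
im,_=grab_frame("top");h=cv2.cvtColor(im,cv2.COLOR_BGR2HSV)
for n,(u,v) in dict(b=(352,187),s=(406,254)).items():
    w=im[v-14:v+15,u-16:u+17];cv2.imwrite(f"pics/c{n}.png",cv2.resize(w,None,fx=12,fy=12,interpolation=0))
cv2.imwrite("pics/c.png",np.hstack([cv2.imread("pics/cb.png"),cv2.imread("pics/cs.png")]))
E
```

```text
time: 6.33
tool_pos: [0.463, 0.224, 0.1207]
tool_rot: [-0.0, 0.052, 0.999, -0.0]
contact_force: [-0.9, -0.5, -1.2]
gripper_width: 0.27
grasp_force: 58.9
wrist mag_grip 0.97 [284. 297.] [0.4644 0.2237 0.142 ] 0.1245904
top mag_grip 0.98 [163. 260.] [0.4622 0.2213 0.142 ] 0.5754477
top lens 0.91 [167. 226.] [0.5304 0.2172 0.142 ] 0.83552736
top lens 0.22 [294. 286.] [ 0.4154 -0.0434  0.142 ] 0.9631942
top brass_medal 0.59 [351. 186.] [ 0.6419 -0.177   0.066 ] 0.9412671
top brass_medal 0.34 [164. 260.] [0.4655 0.2378 0.066 ] 0.5882917
top silver_medal 0.84 [404. 255.] [ 0.4867 -0.2939  0.066 ] 0.9163329
top silver_medal 0.53 [235. 154.] [0.7112 0.0898 0.066 ] 0.9438291
```

View pics/s2.png

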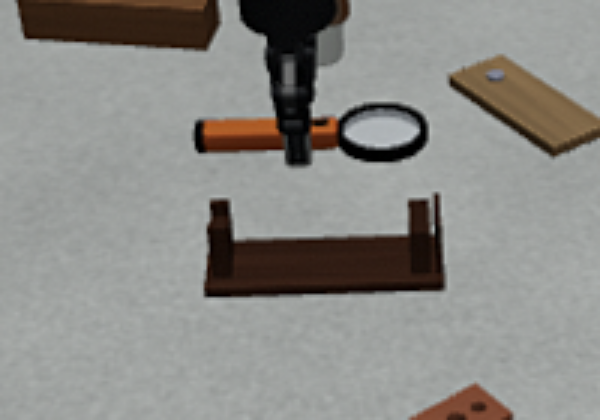

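View pics/c.png

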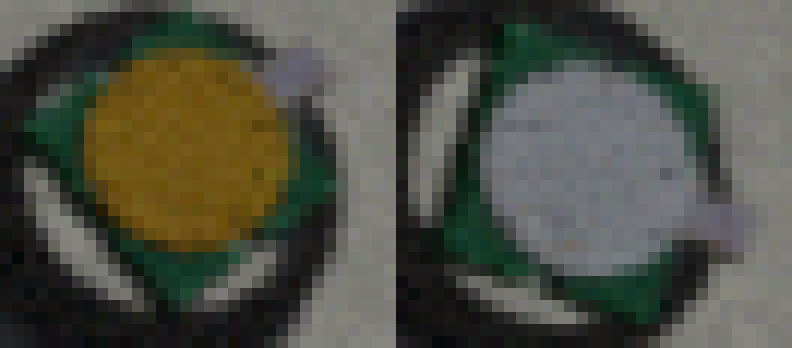

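The crops show the magnifier level and clear of the rest. Refined medallion centres are brass px (351.2,184.8) → (0.646,-0.178) and silver (405.5,253.4) → (0.489,-0.296). The lens is now at about (0.531,0.217), so I carry it by (0.115,-0.395).

```bash
python3 -m handwheel '[[[0.0018,-0.0062,0,0,0,0],[0.0036,-0.0124,0,0,0,0],[0.0054,-0.0185,0,0,0,0],[0.0072,-0.0247,0,0,0,0],[0.0072,-0.0247,0,0,0,0],[0.0072,-0.0247,0,0,0,0],[0.0072,-0.0247,0,0,0,0],[0.0072,-0.0247,0,0,0,0],[0.0072,-0.0247,0,0,0,0],[0.0072,-0.0247,0,0,0,0],[0.0072,-0.0247,0,0,0,0],[0.0072,-0.0247,0,0,0,0],[0.0072,-0.0247,0,0,0,0],[0.0072,-0.0247,0,0,0,0],[0.0072,-0.0247,0,0,0,0],[0.0072,-0.0247,0,0,0,0],[0.0054,-0.0185,0,0,0,0],[0.0036,-0.0124,0,0,0,0],[0.0018,-0.0062,0,0,0,0],[0,0,0,0,0,0]]]'
python3 -m handwheel '[[[0,0,-0.003,0,0,0],[0,0,-0.004,0,0,0],[0,0,-0.004,0,0,0],[0,0,-0.003,0,0,0],[0,0,0,0,0,0],[0,0,0,0,0,0],[0,0,0,0,0,0],[0,0,0,0,0,0]]]'
cat > a.py <<'E'
import sys
from h import *
t=sys.argv[1]
Z["mag_grip"]=Z["lens"]=state()["tool_pos"][2]+.02
for c in("wrist","top","side"): look(c,["mag_grip","lens","brass_medal","silver_medal"],f"pics/{c}{t}.png")
w=cv2.imread(f"pics/wrist{t}.png");T=cv2.imread(f"pics/top{t}.png")[130:310,280:460];S=cv2.imread(f"pics/side{t}.png")[200:400,180:400]
f=lambda a:cv2.resize(a,(400,400));cv2.imwrite(f"pics/m{t}.png",np.hstack([f(w[120:,140:440]),f(S)]))
E
python3 a.py 3
```

```text
time: 8.5
tool_pos: [0.5786, -0.1722, 0.1212]
tool_rot: [-0.0, 0.053, 0.999, -0.0]
contact_force: [-0.3, -1.1, -1.2]
gripper_width: 0.273
grasp_force: 59.0
time: 9.17
tool_pos: [0.5787, -0.1711, 0.1076]
tool_rot: [0.0, 0.052, 0.999, -0.0]
contact_force: [0.8, 0.0, -2.6]
gripper_width: 0.269
grasp_force: 59.0
wrist mag_grip 0.69 [280. 294.] [ 0.5792 -0.1729  0.1276] 0.12515454
wrist silver_medal 0.8 [ 24. 109.] [ 0.4913 -0.2997  0.066 ] 0.17681408
top lens 0.44 [359. 178.] [ 0.6442 -0.1814  0.1276] 0.55548465
top brass_medal 0.44 [350. 188.] [ 0.6376 -0.1751  0.066 ] 0.55494916
side mag_grip 0.94 [295. 251.] [ 0.5836 -0.1649  0.1276] 0.98020697
side lens 0.75 [330. 249.] [ 0.6534 -0.1716  0.1276] 1.0731819
side brass_medal 0.69 [329. 274.] [ 0.654  -0.1787  0.066 ] 1.1183705
side silver_medal 0.91 [257. 325.] [ 0.4924 -0.2878  0.066 ] 1.01174
side silver_medal 0.24 [274. 243.] [ 0.5561 -0.069   0.066 ] 1.2310948
```

View pics/m3.png

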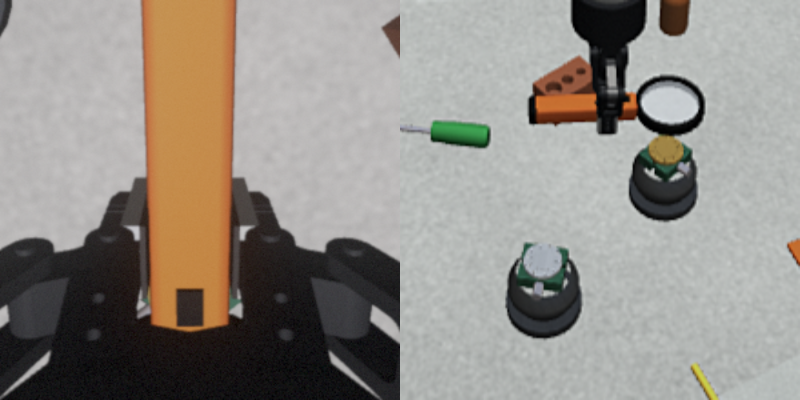

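The side view shows the magnifier level, with its lens at crop (671,105) over the brass medal at (665,150). I'll do one quick numeric check by colour.

```bash
python3 - <<'E'
from h import *
c=lambda m:cv2.minEnclosingCircle(max(cv2.findContours(m,0,1)[0],key=cv2.contourArea))[0]
def gold(f,b):
    im=cv2.imread(f)[b[1]:b[3],b[0]:b[2]];m=cv2.inRange(cv2.cvtColor(im,40),(15,120,60),(32,255,255))
    x,y,w,h=cv2.boundingRect(max(cv2.findContours(m,0,1)[0],key=cv2.contourArea));return b[0]+x+w/2-.5,b[1]+y+h/2-.5,w,h
for f,cam,b in(("pics/t.png","top",(330,165,375,210)),("pics/s.png","side",(305,260,345,300))):
    g=gold(f,b);print(cam,g,ray(cam,g,.066))
im=cv2.imread("pics/side3.png");b=(308,225,360,275);g=cv2.cvtColor(im[b[1]:b[3],b[0]:b[2]],6);m=(g<60).astype(np.uint8)
x,y,w,h=cv2.boundingRect(max(cv2.findContours(m,0,1)[0],key=cv2.contourArea));print("rim",x+b[0],y+b[1],w,h)
print("lens side by eye",ray("side",(329,252.5),.1276))
E
```

```text
top (351.0, 185.0, 17, 17) [ 0.64449607 -0.17778699  0.066     ]
side (326.0, 274.5, 19, 14) [ 0.64735504 -0.18027447  0.066     ]
rim 308 238 39 30
lens side by eye [ 0.6495799  -0.18031177  0.1276    ]
```

The lens is within about 2 mm of the brass centre. I'll hold for over 2 s, then carry it to silver by (-0.156,-0.118).

```bash
python3 -m handwheel '[[[0,0,0,0,0,0],[0,0,0,0,0,0],[0,0,0,0,0,0],[0,0,0,0,0,0],[0,0,0,0,0,0],[0,0,0,0,0,0],[0,0,0,0,0,0],[0,0,0,0,0,0],[0,0,0,0,0,0],[0,0,0,0,0,0],[0,0,0,0,0,0],[0,0,0,0,0,0],[0,0,0,0,0,0],[0,0,0,0,0,0],[0,0,0,0,0,0],[0,0,0,0,0,0],[0,0,0,0,0,0],[0,0,0,0,0,0],[0,0,0,0,0,0],[0,0,0,0,0,0]]]'
python3 -m handwheel '[[[0,0,0,0,0,0],[0,0,0,0,0,0],[0,0,0,0,0,0],[0,0,0,0,0,0],[0,0,0,0,0,0],[0,0,0,0,0,0],[0,0,0,0,0,0],[0,0,0,0,0,0],[0,0,0,0,0,0],[0,0,0,0,0,0],[0,0,0,0,0,0],[0,0,0,0,0,0]]]'
python3 -m handwheel '[[[-0.003,-0.0023,0,0,0,0],[-0.006,-0.0045,0,0,0,0],[-0.009,-0.0068,0,0,0,0],[-0.012,-0.0091,0,0,0,0],[-0.012,-0.0091,0,0,0,0],[-0.012,-0.0091,0,0,0,0],[-0.012,-0.0091,0,0,0,0],[-0.012,-0.0091,0,0,0,0],[-0.012,-0.0091,0,0,0,0],[-0.012,-0.0091,0,0,0,0],[-0.012,-0.0091,0,0,0,0],[-0.012,-0.0091,0,0,0,0],[-0.012,-0.0091,0,0,0,0],[-0.009,-0.0068,0,0,0,0],[-0.006,-0.0045,0,0,0,0],[-0.003,-0.0023,0,0,0,0],[0,0,0,0,0,0],[0,0,0,0,0,0],[0,0,0,0,0,0],[0,0,0,0,0,0]]]'
python3 a.py 4
```

```text
time: 11.58
tool_pos: [0.5786, -0.1712, 0.1073]
tool_rot: [0.0, 0.052, 0.999, -0.0]
contact_force: [-0.5, -0.5, -1.3]
gripper_width: 0.274
grasp_force: 59.0
time: 12.58
tool_pos: [0.5786, -0.1712, 0.1073]
tool_rot: [0.0, 0.052, 0.999, -0.0]
contact_force: [0.3, 0.2, -2.7]
gripper_width: 0.27
grasp_force: 59.0
time: 14.25
tool_pos: [0.423, -0.289, 0.1073]
tool_rot: [0.0, 0.052, 0.999, 0.0]
contact_force: [-0.6, 0.4, -0.7]
gripper_width: 0.269
grasp_force: 59.0
wrist mag_grip 0.97 [284. 295.] [ 0.4242 -0.2892  0.1273] 0.12525566
top mag_grip 0.83 [411. 286.] [ 0.4175 -0.2846  0.1273] 0.74564844
top lens 0.97 [414. 251.] [ 0.4897 -0.2932  0.1273] 0.8534417
top lens 0.6 [415. 284.] [ 0.4235 -0.2933  0.1273] 0.72456723
top brass_medal 0.86 [349. 187.] [ 0.6399 -0.1731  0.066 ] 0.9421353
top silver_medal 0.87 [405. 257.] [ 0.4818 -0.2955  0.066 ] 0.84811956
side lens 0.87 [257. 305.] [ 0.4929 -0.293   0.1273] 0.9645067
side lens 0.46 [221. 308.] [ 0.4287 -0.2899  0.1273] 0.86361057
side brass_medal 0.67 [329. 274.] [ 0.6535 -0.1801  0.066 ] 1.1122283
side silver_medal 0.66 [256. 327.] [ 0.489  -0.2917  0.066 ] 1.0074934
```

View pics/m4.png

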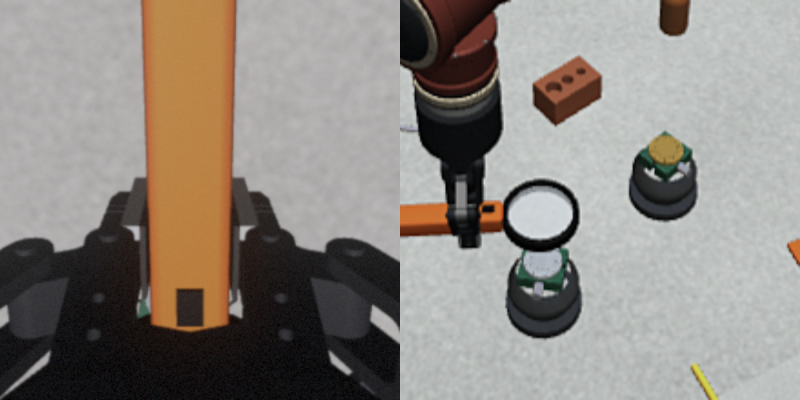

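The side view shows the level lens at crop (541,215) over the silver medal at (543,261). Top and side offsets are within about 5 mm. I'll settle and hand in.

```bash
python3 -m handwheel '[[[0,0,0,0,0,0],[0,0,0,0,0,0],[0,0,0,0,0,0],[0,0,0,0,0,0],[0,0,0,0,0,0],[0,0,0,0,0,0],[0,0,0,0,0,0],[0,0,0,0,0,0],[0,0,0,0,0,0],[0,0,0,0,0,0],[0,0,0,0,0,0],[0,0,0,0,0,0],[0,0,0,0,0,0],[0,0,0,0,0,0],[0,0,0,0,0,0],[0,0,0,0,0,0],[0,0,0,0,0,0],[0,0,0,0,0,0],[0,0,0,0,0,0],[0,0,0,0,0,0]]]'
python3 -c "from plant import *;print(job_done())"
```

```text
time: 16.67
tool_pos: [0.4225, -0.2894, 0.1073]
tool_rot: [-0.0, 0.052, 0.999, 0.0]
contact_force: [0.4, -0.2, -0.5]
gripper_width: 0.269
grasp_force: 59.0
the job is handed in; nothing more can be done
None
```

I handed the job in at about 16.7 s with the magnifier held level and still about 6 cm above the silver medallion, its lens within roughly 5 mm of centre, after more than 2 s the same way over the brass one; no verdict came back.

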